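Level the casting slab and hold the spirit level down

TASK

Lay the spirit level on the marked strip of the white slab and let go of it; then turn the black knob of the slab's levelling foot until the bubble rests between the two black lines. Then press down on the level, with moderate hand pressure of about 15 N, so that it sits firmly on the slab with the bubble still between the lines, and finish while still pressing. Leave the tub, the jar and the nippers where they are.

Things in the scene. Friction and masses are not known exactly. Their poses are not given: they have to be found in the camera images.
- level: Loose spirit level: aluminium bar 200 long x 24 wide x 40 mm high with grey ends, about 0.3 kg, stands on its 24 mm wide underside on the bench. Origin: centre of the underside; x along its length towards the end with the green-backed vial, z up. Can be pinched across the 24 mm width at its middle.
- pad (a point): Centre of the flat 40 x 20 mm black rubber pad in the middle of the level's top, 40 mm above the level's origin: the place to press.
- vial (a point): Top of the middle of the green vial in the level's top, 55 mm from the level's centre towards its +x end. Two black rings at 9.5 mm either side of the middle; the orange bubble is 13 mm long.
- bubble (a joint): Distance (m) of the bubble's centre from the vial's middle along the level's +x; between the lines is within 0.003. The bubble goes to the higher end, 0.6 mm per milliradian of tilt (stops at 22 mm), and needs about 1.5 s to come to rest. Positive: the +x end is too high.
- slab: White slab, 220 (x) x 320 (y) x 16 mm, on a pivot bar under its -y end and one screw foot at its +y end; it cannot slide. Origin: on the pivot axis, 130 mm from the slab's centre towards -y, 22 mm below its top face; y towards the screw foot, z up. Top about 50 mm above the bench. Starts with the foot end 0.013 to 0.033 rad too low (uneven bench: the knob reading at level differs each time).
- strip (a point): Centre of the marked strip on the slab's top face: a blue outline 34 x 210 mm, long side along the slab's y. The level belongs here with its length along the strip, either way round. 185 mm from the knob's axis.
- knob_grip (a point): On the axis of the round black levelling knob (44 mm across, 30 mm high, ribbed, orange pointer on top), at mid height, 15 mm under its top and 23 mm above the slab's top face. 260 mm from the pivot axis. The knob can be gripped at any yaw.
- knob (a joint): Turn of the levelling knob (rad). Grows clockwise seen from above, which raises the slab's foot end by 0.012 rad of tilt per rad of knob. Stops at -0.5 and 3.8; starts between -0.2 and 0.2 and needs about 1.1 to 2.7 rad clockwise. Stays where it is left; about 0.15 N m of friction.
- tub: Bystander: open clear tub with red and orange glass pieces, 130 x 100 x 55 mm; origin centre of underside.
- jar: Bystander: green jar with lid, 60 mm across, 75 mm high; origin centre of underside.
- nippers: Bystander: glass nippers with blue handles lying flat, 180 mm long, 16 mm high, on the bench to the left of the slab's near side; origin near the middle of the underside, x towards the jaws.
Mind the look-alikes: they are no part of the job. There is more than one size of the level; the one meant has the size given above.

How it is judged:
By the outcome, as a careful person would: the job done as asked, in the order asked, and still so for the second after the job is handed in, while the arm keeps its last pose, push and grip.
It also fails if it takes over 70 s, if anything falls off the work surface, if the arm or the gripper's body presses on something with over 40 N, if the wrist force passes 120 N, or if a joint passes its speed limit or range.

ROBOT

A 6-joint arm with a two-finger parallel gripper is mounted at the origin on the work surface. World frame = base frame: x ahead of the robot, y to its left, z up, the work surface at z = 0. Lengths are in m, angles in rad, forces in N, time in s.
With the tool pointing down it reaches from about 0.35 to 0.85 m from the base axis. Payload 8.1 kg.
Tool frame: the origin (TCP) lies at the very end of the fingers, on their centre line; the grasp point (between the pads) lies 19 mm behind it; z points along the fingers, x is the direction in which the jaws open and shut, and the axes are right-handed (so a half turn about z gives the same grasp; the last joint's range is limited). The gripper opens to 93 mm and grips with 3 to 60 N. Pads are 15 mm wide; open, the fingers measure 128 mm over their backs; the gripper's body (75 mm by 188 mm) begins 65 mm behind the grasp point.
Start: joints at [1.016, 0.13, 1.488, -0, 1.523, -0.085], TCP at [0.272, 0.535, 0.181] pointing down, gripper open.
Joint ranges: [-2.96, 2.96], [-0.89, 2.26], [0.02, 2.5], [-1.34, 4.48], [0, 2.73], [-2.66, 2.66]. Speed limits (rad/s): [2.39, 2.39, 2.79, 3.14, 3.14, 3.14].

INTERFACE

Orientations are given as a rotation vector (axis times angle).
In Python, from bench import readout, viewer, workorder gives the robot as it stands. The module is installed in compiled form; this text tells all that it offers.
- The arm moves only by the tool play_rows, never from a script. Its argument "rows" is a list of rows, each a list of 3 entries, a list of its own where there are three numbers: the shift along the world's x, y, z in cm, then the turn, a rotation vector about the world's x, y, z in degrees, then the opening, from -1 (shut) to 1 (fully open), so that 0 is half open. A call has 1 to 12 rows; each row shifts and turns the commanded pose from where the row before left it; what a row does not reach is not made up. A row lasts 1/12 s, in which the tool goes at most 41.7 mm and 7.16 degrees, less where a joint would pass 70% of its speed; a pose out of reach is approached as far as the arm can. A call with a gripper value outside its range is refused whole. The fingers move at their own pace and stop on an object; the grip force is fixed at half the most. Time passes only in rows, so rows that do not move let the fingers close. It gives the time, the measured TCP pose, the force and the opening at its end, in the units of the state.
- readout.sense(): the state, without advancing time (a new reading comes with each control period).
- viewer.read_camera(name): name is "side" or "top"; returns a dict with "color" (480x640x3 uint8, blue, green, red), "fx", "fy", "cx", "cy" (pixels), "D" ([k1, k2, p1, p2, k3] as OpenCV has them; the pictures are not rectified), "extrinsics" (4x4, takes a point from camera to world coordinates). Camera axes: x right, y up, looking along -z (the intrinsics and any distortion apply to the point x, -y, -z); pixel columns grow to the right and rows downward; lengths in m; the calibration is good to about 2 mm. A picture is of the moment at which its call begins. There is no depth.
- workorder.close_job(): hands the job in, once; it reports no verdict.
The state is a dict: "t": time; "q": joint angles; "joint_vel": joint speeds; "tau": joint torques, N m; "tool_pos": TCP position; "tool_rot": TCP orientation; "wrist_force": force on the tool from outside, world axes, zero at the start; "ft_torque": the same for the moment, N m; "finger_gap": finger opening in m.
Only numpy, scipy, OpenCV 4.12 (cv2) and the standard library are available. Lean on these libraries where they do the work, as an engineer would, in place of code of your own. Each camera call takes 0.05 s, during which the arm holds its last target.

## Working session

There is one attempt and no reset: what is moved stays moved. The work goes in short steps, Python scripts to look and compute and a tool call to move; the robot and the scene stay as the last step left them, time stands still between calls to the robot, and variables do not carry over. Pictures are saved under pics/ and viewed, and the job is handed in when it is done.

Besides the shell and the picture viewer there is one more tool, called after "Request:" by a JSON object that holds its "fn" and its "kwargs". play_rows: Moves the arm, as the interface text tells. Its arguments: {"type":"object","properties":{"rows":{"type":"array","items":{"type":"array"}}},"required":["rows"]}

```bash
mkdir -p pics
cat > h.py <<'E'
import numpy as np, cv2
from bench import readout, viewer, workorder
def cam(name,fn=None):
    c=viewer.read_camera(name)
    if fn: cv2.imwrite('pics/'+fn,c['color'])
    return c
def K(c): return np.array([[c['fx'],0,c['cx']],[0,c['fy'],c['cy']],[0,0,1.]])
def px2w(c,uv,z):
    p=cv2.undistortPoints(np.array([[uv]],float),K(c),np.array(c['D'],float))[0,0]
    E=np.array(c['extrinsics']); d=E[:3,:3]@np.array([p[0],-p[1],-1]); o=E[:3,3]
    return o+d*(z-o[2])/d[2]
def w2px(c,P):
    E=np.array(c['extrinsics']); q=E[:3,:3].T@(np.array(P,float)-E[:3,3]); q=q*[1,-1,-1]
    return cv2.projectPoints(q.reshape(1,1,3),np.zeros(3),np.zeros(3),K(c),np.array(c['D'],float))[0][0,0]
E
python3 - <<'E'
from h import *
s=readout.sense(); print({k:np.round(v,3) for k,v in s.items()})
for n in('top','side'):
    c=cam(n,n+'0.png'); print(n,c['fx'],np.round(c['D'],3),np.round(c['extrinsics'],3))
E
```

```text
{'t': np.float64(0.0), 'q': array([ 1.016,  0.131,  1.489,  0.   ,  1.523, -0.085]), 'joint_vel': array([ 0.001, -0.   , -0.   , -0.001,  0.001, -0.001]), 'tau': array([-1.0000e-03, -5.5985e+01, -4.9175e+01,  7.7000e-02,  3.6000e-02,
       -0.0000e+00]), 'tool_pos': array([0.271, 0.534, 0.18 ]), 'tool_rot': array([ 2.677,  1.643, -0.003]), 'wrist_force': array([-0.643, -0.981,  0.312]), 'ft_torque': array([-0.001,  0.016,  0.02 ]), 'finger_gap': np.float64(0.093)}
top 436.84013651059064 [-0.111  0.     0.     0.     0.   ] [[-0.014  0.988 -0.152  0.39 ]
 [-1.    -0.015 -0.003 -0.012]
 [-0.005  0.152  0.988  1.159]
 [ 0.     0.     0.     1.   ]]
side 443.4343744934092 [0.006 0.    0.    0.    0.   ] [[ 0.976  0.111 -0.189  0.354]
 [-0.219  0.566 -0.795 -0.888]
 [ 0.019  0.817  0.577  0.706]
 [ 0.     0.     0.     1.   ]]
```

View pics/top0.png

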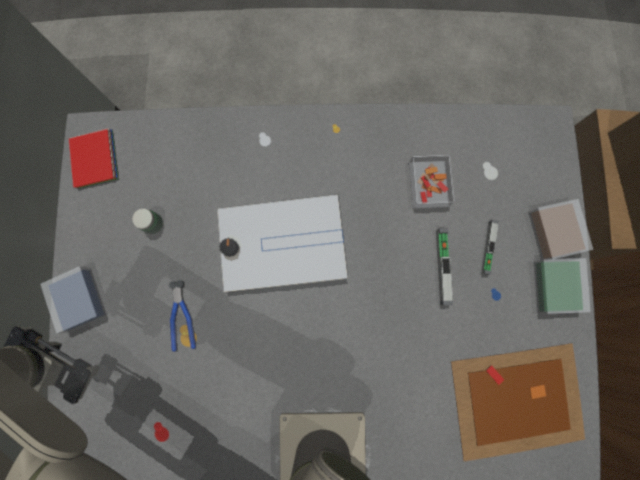

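View pics/side0.png

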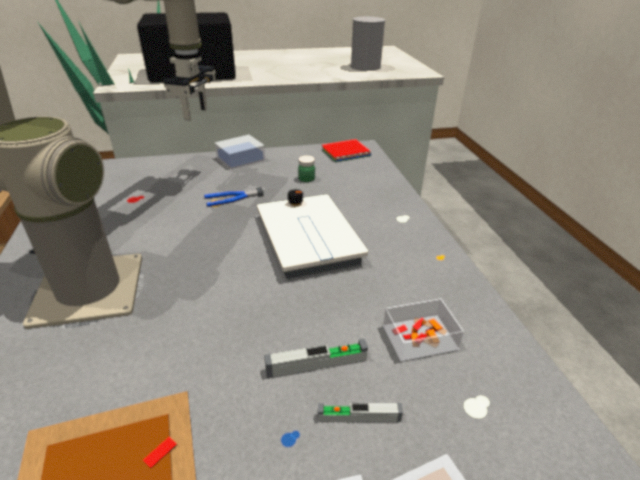

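The 200 mm level is the larger bar at top (445,267); the short one at (490,248) is the look-alike. The slab is around (283,243) and the knob at (229,247). I'll enlarge these.

Run:
```python
from h import *
a=cv2.imread('pics/top0.png')
cv2.imwrite('pics/c1.png',cv2.resize(a[215:320,405:515],None,fx=5,fy=5,interpolation=cv2.INTER_CUBIC))
cv2.imwrite('pics/c2.png',cv2.resize(a[190:300,210:360],None,fx=5,fy=5,interpolation=cv2.INTER_CUBIC))
b=cv2.imread('pics/side0.png')
cv2.imwrite('pics/c3.png',cv2.resize(b[330:385,255:375],None,fx=6,fy=6,interpolation=cv2.INTER_CUBIC))
```

```text
(no output)
```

View pics/c1.png

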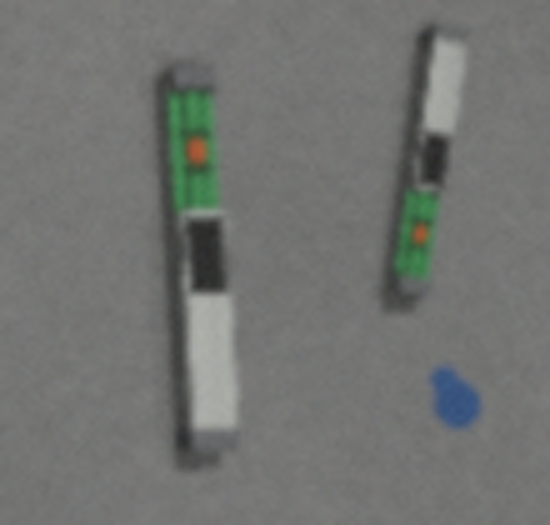

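View pics/c2.png

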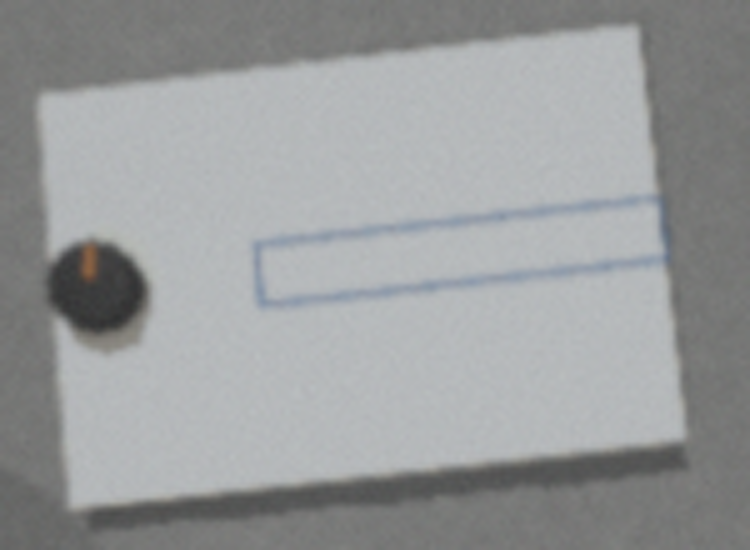

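View pics/c3.png

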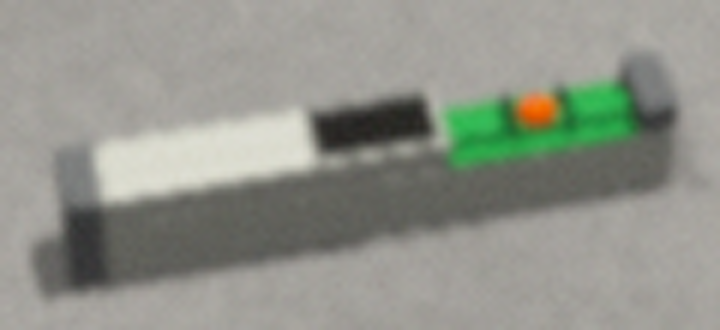

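Run:
```python
from h import *
c=cam('top'); d=cam('side')
f=lambda u,v,ox,oy,s=5:((u+.5)/s-.5+ox,(v+.5)/s-.5+oy)
g=lambda *a:px2w(c,f(*a[:4]),a[4])
L={n:g(u,v,405,215,z) for n,u,v,z in [('pad',207,256,.04),('e+',191,66,.04),('e-',213,440,.04),('vial',197,151,.04)]}
for k,v in L.items(): print(k,v.round(4), w2px(d,v).round(1))
print('len',np.linalg.norm(L['e+']-L['e-']),'yaw',np.degrees(np.arctan2(*(L['e+']-L['e-'])[[1,0]])),np.degrees(np.arctan2(*(L['vial']-L['pad'])[[1,0]])),np.linalg.norm((L['vial']-L['pad'])))
# side checks
for n,u,v,z in [('pad',372,123,.04),('bub',537,110,.04)]: print('side',n,px2w(d,f(u,v,255,330,6),z).round(4))
S=[g(u,v,210,190,.05) for u,v in [(257,243),(262,305),(662,260),(655,198)]]
m=sum(S)/4; y=(S[0]+S[1]-S[2]-S[3])/2; print('strip',m.round(4),'len',np.linalg.norm(y),'w',np.linalg.norm(S[0]-S[1]),'yaw y',np.degrees(np.arctan2(y[1],y[0])))
C=[g(u,v,210,190,.05) for u,v in [(38,93),(70,510),(685,440),(638,25)]]
print('slab',np.round(C,4).tolist()); mm=sum(C)/4; y=(C[0]+C[1]-C[2]-C[3])/2; print(mm,np.linalg.norm(y),np.degrees(np.arctan2(y[1],y[0])), np.linalg.norm(C[0]-C[1]))
k=g(97,285,210,190,.085);print('knob',k, np.linalg.norm((k-m)[:2]),np.degrees(np.arctan2(*(k-m)[[1,0]])))
print(w2px(d,m),w2px(d,k))
```

```text
pad [ 0.4791 -0.3279  0.04  ] [315.7 351.5]
e+ [ 0.5789 -0.3249  0.04  ] [364.9 342.4]
e- [ 0.3847 -0.3263  0.04  ] [266.4 358.8]
vial [ 0.534  -0.3256  0.04  ] [342.9 346.2]
len 0.19421963219772517 yaw 0.38781622958860223 2.400800277814792 0.05488670801561244
side pad [ 0.4816 -0.3248  0.04  ]
side bub [ 0.535  -0.3303  0.04  ]
strip [0.5511 0.0447 0.05  ] len 0.20635406820154567 w 0.03230181245189717 yaw y 95.64630504608229
slab [[0.6381, 0.2648, 0.05], [0.4212, 0.2438, 0.05], [0.4528, -0.0692, 0.05], [0.6691, -0.0496, 0.05]]
[0.54529367 0.0974568  0.05      ] 0.31520489365708315 95.69623657786106 0.21790496464459147
knob [0.53178041 0.22388742 0.085     ] 0.18020225696394132 96.15225204280075
[313.24798204 235.29527474] [294.17205617 191.32080894]
```

Measured points agree with the given sizes: level length 194–200 mm, vial 55 mm from the pad, slab 315×218 mm, and strip to knob 180 mm. Next is moving above the level.

Request:
{"fn": "play_rows", "kwargs": {"rows": [[[0.875,-3.58,0],[0,0,1.125],1],[[0.875,-3.58,0],[0,0,1.125],1],[[0.875,-3.58,0],[0,0,1.125],1],[[0.875,-3.58,0],[0,0,1.125],1],[[0.875,-3.58,0],[0,0,1.125],1],[[0.875,-3.58,0],[0,0,1.125],1],[[0.875,-3.58,0],[0,0,1.125],1],[[0.875,-3.58,0],[0,0,1.125],1],[[0.875,-3.58,0],[0,0,1.125],1],[[0.875,-3.58,0],[0,0,1.125],1],[[0.875,-3.58,0],[0,0,1.125],1],[[0.875,-3.58,0],[0,0,1.125],1]]}}

```text
t: 1.2
tool_pos: [0.3766, 0.1038, 0.1808]
tool_rot: [2.464, 1.948, 0.001]
wrist_force: [0.9, 0.5, 1.0]
finger_gap: 0.0932
```

Request:
{"fn": "play_rows", "kwargs": {"rows": [[[0.875,-3.58,0],[0,0,1.125],1],[[0.875,-3.58,0],[0,0,1.125],1],[[0.875,-3.58,0],[0,0,1.125],1],[[0.875,-3.58,0],[0,0,1.125],1],[[0.875,-3.58,0],[0,0,1.125],1],[[0.875,-3.58,0],[0,0,1.125],1],[[0.875,-3.58,0],[0,0,1.125],1],[[0.875,-3.58,0],[0,0,1.125],1],[[0.875,-3.58,0],[0,0,1.125],1],[[0.875,-3.58,0],[0,0,1.125],1],[[0.875,-3.58,0],[0,0,1.125],1],[[0.875,-3.58,0],[0,0,1.125],1]]}}

```text
t: 2.2
tool_pos: [0.4816, -0.3261, 0.1804]
tool_rot: [-2.219, -2.224, -0.0]
wrist_force: [0.7, -0.3, -0.2]
finger_gap: 0.0928
```

```bash
cat > st.py <<'E'
from h import *
from scipy.spatial.transform import Rotation as R
def st():
    s=readout.sense(); M=R.from_rotvec(s['tool_rot']).as_matrix()
    print('t',round(float(s['t']),2),'p',np.round(s['tool_pos'],4),'yaw',round(np.degrees(np.arctan2(M[1,0],M[0,0])),2),'z',M[:,2].round(3),'F',np.round(s['wrist_force'],1),'T',np.round(s['ft_torque'],2),'gap',round(float(s['finger_gap']),4),'q',np.round(s['q'],2))
st()
E
python3 st.py
```

```text
t 2.2 p [ 0.4816 -0.3261  0.1804] yaw 90.12 z [-0.  0. -1.] F [ 0.7 -0.3 -0.2] T [ 0.08 -0.    0.  ] gap 0.0928 q [-0.68  0.08  1.54  0.    1.52 -2.26]
```

Request:
{"fn": "play_rows", "kwargs": {"rows": [[[0,0,-3],[0,0,0.3],1],[[0,0,-3],[0,0,0],1],[[0,0,-3],[0,0,0],1],[[0,0,-3],[0,0,0],1],[[0,0,-2.5],[0,0,0],0.5],[[0,0,-1.5],[0,0,0],0.5],[[0,0,-0.8],[0,0,0],0.2],[[0,0,0],[0,0,0],0.0]]}}

```text
t: 2.87
tool_pos: [0.48, -0.3229, 0.0103]
tool_rot: [-2.211, -2.226, 0.001]
wrist_force: [-0.0, -0.2, 0.3]
finger_gap: 0.0712
```

Run:
```python
from st import *
a=cam('side','s1.png')['color']; b=cam('top','t1.png')['color']
cv2.imwrite('pics/s1c.png',cv2.resize(a[240:400,230:400],None,fx=4,fy=4,interpolation=cv2.INTER_CUBIC))
```

```text
t 2.87 p [ 0.48   -0.3229  0.0103] yaw 90.38 z [-0.003  0.003 -1.   ] F [-0.  -0.2  0.3] T [ 0.07  0.06 -0.03] gap 0.0712 q [-0.68  0.22  1.71  0.    1.22 -2.26]
```

View pics/s1c.png

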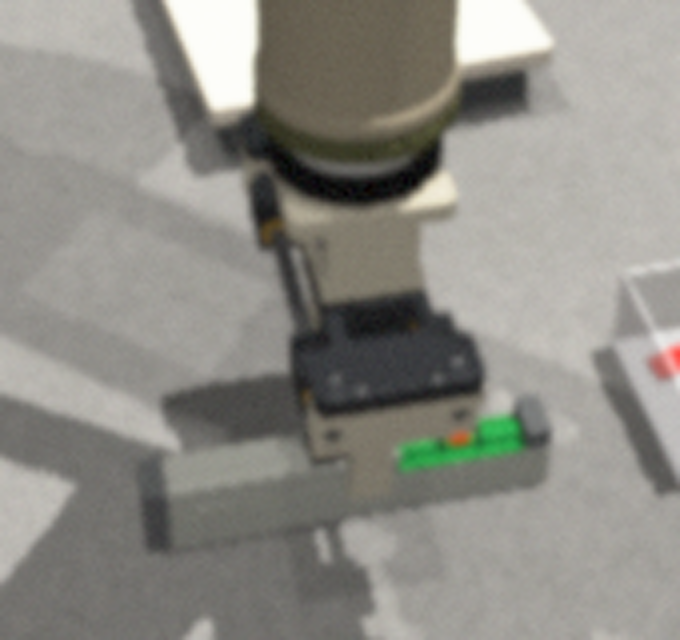

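The fingers straddle the bar near its middle, at about (370,470) in the crop. Closing.

Request:
{"fn": "play_rows", "kwargs": {"rows": [[[0,0,0],[0,0,0],-0.2],[[0,0,0],[0,0,0],-0.4],[[0,0,0],[0,0,0],-0.6],[[0,0,0],[0,0,0],-0.8],[[0,0,0],[0,0,0],-1],[[0,0,0],[0,0,0],-1],[[0,0,0],[0,0,0],-1],[[0,0,0],[0,0,0],-1]]}}

```text
t: 3.63
tool_pos: [0.4816, -0.3242, 0.0127]
tool_rot: [-2.214, -2.229, 0.0]
wrist_force: [-1.2, -0.5, -0.0]
finger_gap: 0.0096
```

Run:
```python
from st import *
a=cam('side','s2.png')['color']; b=cam('top','t2.png')['color']
x=cv2.resize(a[290:400,230:400],None,fx=4,fy=4,interpolation=cv2.INTER_CUBIC)
y=cv2.resize(b[200:320,360:530],None,fx=4,fy=4,interpolation=cv2.INTER_CUBIC)
cv2.imwrite('pics/s2c.png',x);cv2.imwrite('pics/t2c.png',y)
```

```text
t 3.63 p [ 0.4816 -0.3242  0.0127] yaw 90.39 z [-0. -0. -1.] F [-1.2 -0.5 -0. ] T [0.05 0.01 0.07] gap 0.0096 q [-0.68  0.22  1.71 -0.    1.22 -2.26]
```

View pics/s2c.png

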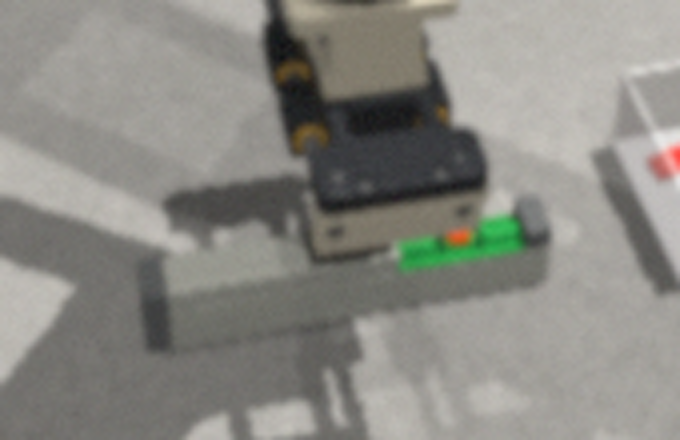

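View pics/t2c.png

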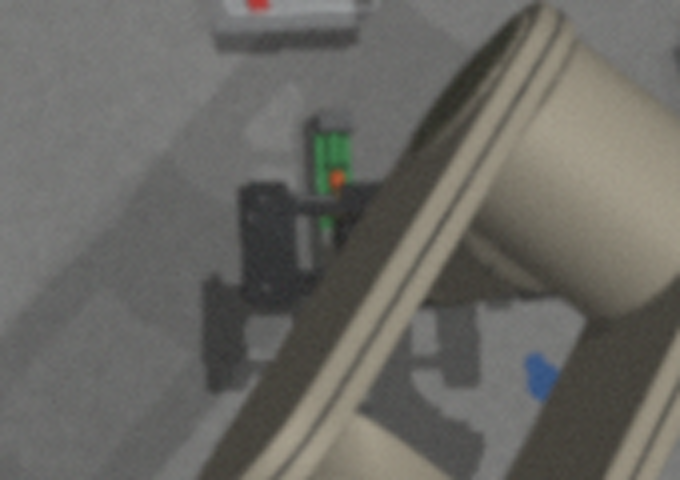

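Run:
```python
from st import *
c=cam('side','s3.png');a=c['color']
p=readout.sense()['tool_pos']
x=cv2.resize(a[300:390,250:380],None,fx=6,fy=6,interpolation=cv2.INTER_CUBIC)
for q,col in[((p),(0,0,255)),(p+[0,0,.03],(255,0,0)),([.481,-.338,0],(0,255,255)),([.481,-.338,.04],(0,255,255)),([.381,-.338,.0],(255,255,0)),([.581,-.338,.04],(255,255,0))]:
    u=w2px(c,q); cv2.circle(x,tuple(int(i) for i in ((u-[250,300]+.5)*6)),4,col,-1)
    print(np.round(q,3),u)
cv2.imwrite('pics/s3c.png',x)
```

```text
t 3.73 p [ 0.4816 -0.3242  0.0127] yaw 90.39 z [-0.  0. -1.] F [ 0.7 -1.2 -0.6] T [0.07 0.05 0.02] gap 0.0023 q [-0.68  0.22  1.71 -0.    1.22 -2.26]
[ 0.482 -0.324  0.013] [316.35307746 359.2353685 ]
[ 0.482 -0.324  0.043] [316.52060886 348.90950325]
[ 0.481 -0.338  0.   ] [317.46093795 369.08958022]
[ 0.481 -0.338  0.04 ] [317.7170259  355.43256245]
[ 0.381 -0.338  0.   ] [266.3675357  377.77915598]
[ 0.581 -0.338  0.04 ] [367.91594771 347.21588568]
```

View pics/s3c.png

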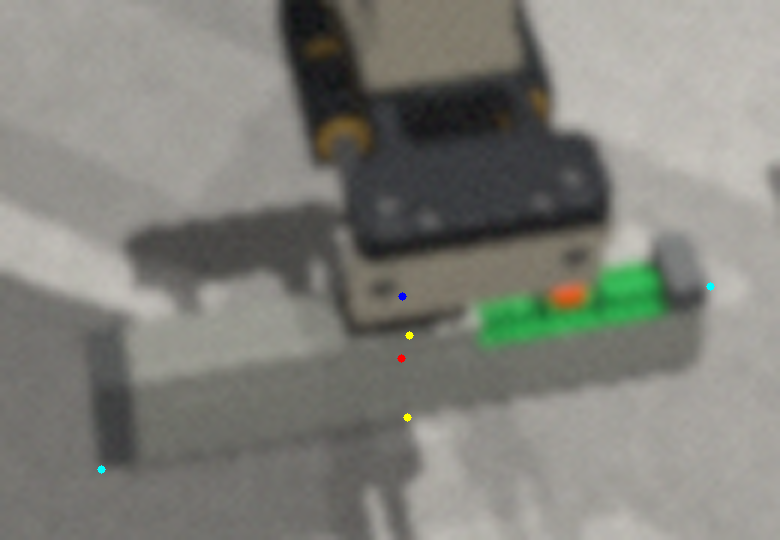

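Run:
```python
from st import *
c=cam('side','s4.png')
print(px2w(c,(323,365),.0103),px2w(c,(323,365),.04),px2w(c,(323,365),.05))
for y in(-.418,-.377,-.36,-.34): print(y,w2px(c,(.481,y,.0127)),w2px(c,(.481,y,.097)))
```

```text
t 3.78 p [ 0.4816 -0.3242  0.0127] yaw 90.38 z [-0.  0. -1.] F [-0.3  0.  -0.4] T [0.07 0.01 0.07] gap 0.0011 q [-0.68  0.22  1.71  0.    1.22 -2.26]
[ 0.49175926 -0.33865782  0.0103    ] [ 0.48589822 -0.36210195  0.04      ] [ 0.4839248  -0.36999559  0.05      ]
-0.418 [326.87026438 399.98649445] [328.08822956 369.48462994]
-0.377 [321.90962342 381.29294442] [322.76926257 350.91414811]
-0.36 [319.96563642 373.96821657] [320.69212505 343.66281062]
-0.34 [317.75712262 365.64742521] [318.33728765 335.44250437]
```

View pics/s4.png

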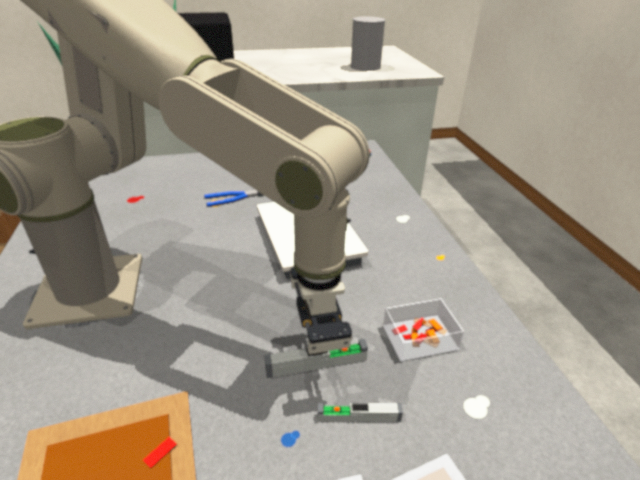

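View pics/t2.png

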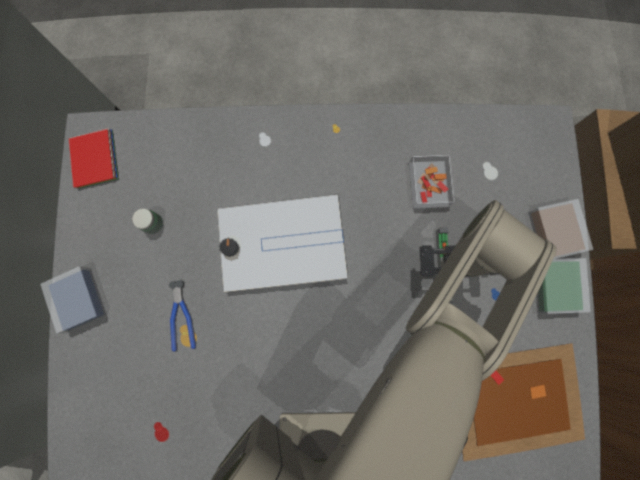

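Run:
```python
from st import *
c=cam('side');d=cam('top')
a=cv2.imread('pics/side0.png');b=cv2.imread('pics/top0.png')
p=np.array([.2716,.534,.1805]); j=np.array([np.cos(np.radians(63.1)),np.sin(np.radians(63.1)),0])
for im,cc,n,(x0,y0,x1,y1) in((a,c,'sa.png',(140,30,250,140)),(b,d,'tb.png',(0,310,130,420))):
    x=cv2.resize(im[y0:y1,x0:x1],None,fx=5,fy=5,interpolation=cv2.INTER_CUBIC)
    for q,col in[(p,(0,0,255)),(p+j*.0465,(255,0,0)),(p-j*.0465,(255,0,0)),(p+j*.064,(0,255,0)),(p-j*.064,(0,255,0)),(p+[0,0,.084],(0,255,255))]:
        u=w2px(cc,q);print(n,u); cv2.circle(x,tuple(int(i) for i in ((u-[x0,y0]+.5)*5)),4,col,-1)
    cv2.imwrite('pics/'+n,x)
```

```text
t 3.83 p [ 0.4816 -0.3241  0.0127] yaw 90.38 z [-0.  0. -1.] F [ 0.1 -0.7 -0. ] T [ 0.03 -0.02 -0.02] gap 0.0005 q [-0.68  0.22  1.71  0.    1.22 -2.26]
sa.png [196.83647622 125.86559008]
sa.png [203.53014024 120.90349905]
sa.png [189.7837619  131.09283715]
sa.png [205.96186038 119.10060488]
sa.png [187.03051497 133.13317427]
sa.png [192.86474859  99.51850346]
tb.png [ 85.56745712 356.09986596]
tb.png [ 69.2158693  346.38774656]
tb.png [102.29886086 365.8916983 ]
tb.png [ 63.16459097 342.75603485]
tb.png [108.68967454 369.5946158 ]
tb.png [ 64.90478752 360.41686531]
```

View pics/sa.png

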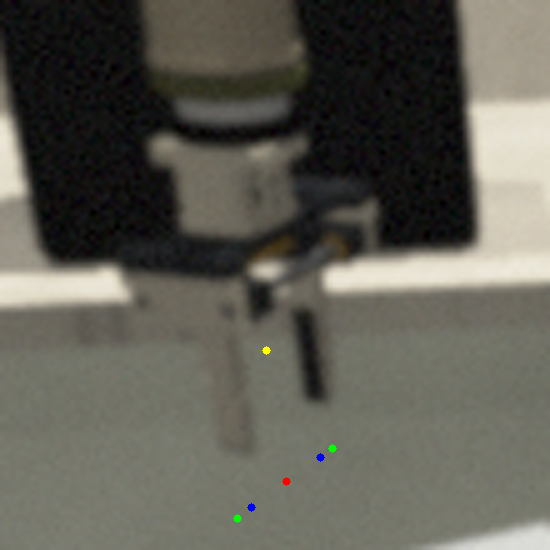

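View pics/tb.png

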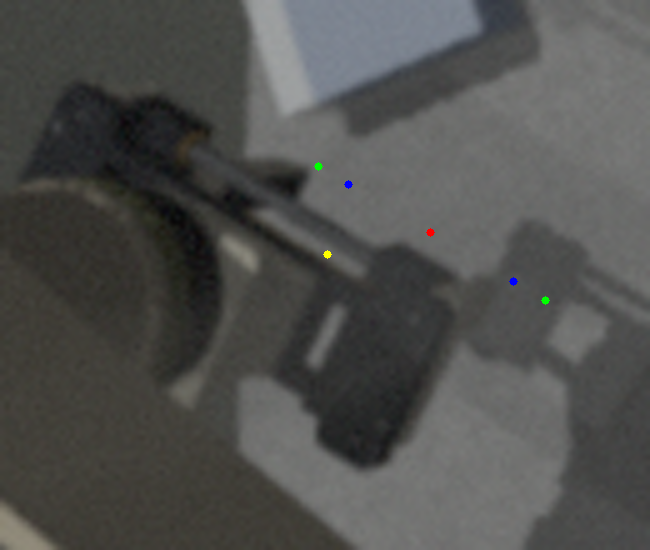

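The fingers shut on nothing. Projecting the reported TCP into both first pictures puts it about 36 mm below the fingertips that are actually visible, so the tips are now around z≈0.049, just above the level. I'll lower slowly until they touch the rubber pad, to get the true offset.

Request:
{"fn": "play_rows", "kwargs": {"rows": [[[0,0,-0.2],[0,0,0],-1],[[0,0,-0.2],[0,0,0],-1],[[0,0,-0.1],[0,0,0],-1],[[0,0,0],[0,0,0],-1]]}}

```text
t: 4.27
tool_pos: [0.4813, -0.3239, 0.0072]
tool_rot: [-2.213, -2.228, 0.0]
wrist_force: [-0.8, 0.3, 0.2]
finger_gap: 0.0007
```

Request:
{"fn": "play_rows", "kwargs": {"rows": [[[0,0,-0.1],[0,0,0],-1],[[0,0,-0.05],[0,0,0],-1],[[0,0,0],[0,0,0],-1]]}}

```text
t: 4.52
tool_pos: [0.4815, -0.3241, 0.0061]
tool_rot: [-2.214, -2.229, 0.0]
wrist_force: [0.4, 0.3, 0.7]
finger_gap: 0.0005
```

Request:
{"fn": "play_rows", "kwargs": {"rows": [[[0,0,-0.1],[0,0,0],-1],[[0,0,-0.05],[0,0,0],-1],[[0,0,0],[0,0,0],-1]]}}

```text
t: 4.77
tool_pos: [0.4815, -0.3241, 0.0046]
tool_rot: [-2.214, -2.229, 0.0]
wrist_force: [0.4, -0.0, 0.1]
finger_gap: 0.0002
```

Request:
{"fn": "play_rows", "kwargs": {"rows": [[[0,0,-0.1],[0,0,0],-1],[[0,0,-0.05],[0,0,0],-1],[[0,0,0],[0,0,0],-1]]}}

```text
t: 5.02
tool_pos: [0.4815, -0.3241, 0.003]
tool_rot: [-2.214, -2.229, 0.0]
wrist_force: [0.6, 0.3, -0.4]
finger_gap: 0.0006
```

Request:
{"fn": "play_rows", "kwargs": {"rows": [[[0,0,-0.1],[0,0,0],-1],[[0,0,-0.05],[0,0,0],-1],[[0,0,0],[0,0,0],-1]]}}

```text
t: 5.27
tool_pos: [0.4817, -0.3243, 0.0024]
tool_rot: [2.214, 2.229, -0.0]
wrist_force: [-2.6, 1.7, 6.2]
finger_gap: 0.0005
```

Request:
{"fn": "play_rows", "kwargs": {"rows": [[[0,0,-0.1],[0,0,0],-1],[[0,0,-0.05],[0,0,0],-1],[[0,0,0],[0,0,0],-1]]}}

```text
t: 5.52
tool_pos: [0.4818, -0.3244, 0.0024]
tool_rot: [2.214, 2.229, -0.0]
wrist_force: [-8.1, 5.2, 18.0]
finger_gap: 0.0004
```

Contact came at a reported z of 0.0025, so the real tips are 37.5 mm above the reported TCP. Stiffness is about 8 N/mm. I'll lift, open and descend by the corrected amount.

Request:
{"fn": "play_rows", "kwargs": {"rows": [[[0,-0.1,1.0],[0,0,0],-1],[[0,0,1],[0,0,0],1],[[0,0,1],[0,0,0],1],[[0,0,0],[0,0,0],1],[[0,0,0],[0,0,0],1],[[0,0,0],[0,0,0],1],[[0,0,0],[0,0,0],1],[[0,0,0],[0,0,0],1],[[0,0,0],[0,0,0],1],[[0,0,0],[0,0,0],1],[[0,0,0],[0,0,0],0.5],[[0,0,0],[0,0,0],0.3]]}}

```text
t: 6.52
tool_pos: [0.4815, -0.3251, 0.0301]
tool_rot: [-2.214, -2.229, 0.0]
wrist_force: [0.2, -0.3, -0.3]
finger_gap: 0.0628
```

Run:
```python
from st import *
c=cam('side')
a=c['color']
p=readout.sense()['tool_pos']+[0,0,.0375]; g=readout.sense()['finger_gap']/2
x=cv2.resize(a[290:400,240:380],None,fx=5,fy=5,interpolation=cv2.INTER_CUBIC)
for q in(p,p+[0,g,0],p-[0,g,0]):
    u=w2px(c,q); cv2.circle(x,tuple(int(i) for i in ((u-[240,290]+.5)*5)),4,(0,0,255),-1)
cv2.imwrite('pics/s5c.png',x)
```

```text
t 6.52 p [ 0.4815 -0.3251  0.0301] yaw 90.38 z [-0.  0. -1.] F [ 0.2 -0.3 -0.3] T [ 0.02  0.02 -0.04] gap 0.0628 q [-0.68  0.2   1.69  0.    1.25 -2.26]
```

View pics/s5c.png

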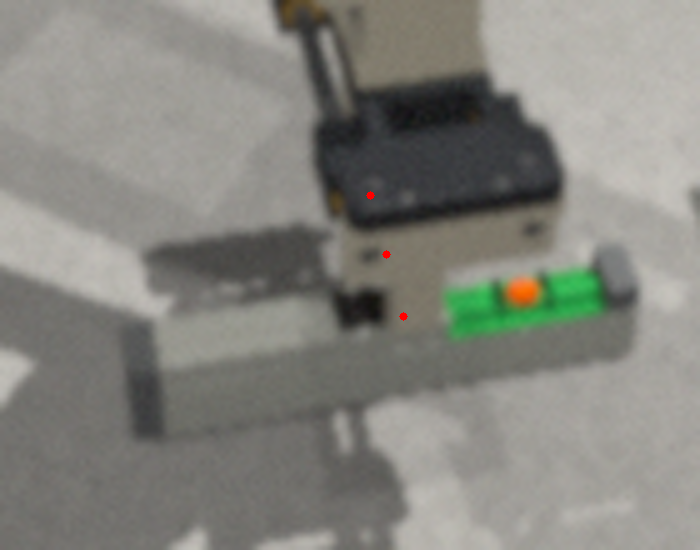

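The near fingertip at crop (413,330) matches the corrected prediction. Descending and gripping.

Request:
{"fn": "play_rows", "kwargs": {"rows": [[[-0.2,0,-1.4],[0,0,0],0.3],[[0,0,-1.4],[0,0,0],0.3],[[0,0,-1.4],[0,0,0],0.3],[[0,0,-0.8],[0,0,0],0.3],[[0,0,-0.4],[0,0,0],0.3],[[0,0,0],[0,0,0],-1],[[0,0,0],[0,0,0],-1],[[0,0,0],[0,0,0],-1],[[0,0,0],[0,0,0],-1],[[0,0,0],[0,0,0],-1],[[0,0,0],[0,0,0],-1],[[0,0,0],[0,0,0],-1]]}}

```text
t: 7.57
tool_pos: [0.4799, -0.3255, -0.0232]
tool_rot: [2.213, 2.228, 0.0]
wrist_force: [-0.9, 0.4, 2.3]
finger_gap: 0.0235
```

Run:
```python
from st import *
a=cam('side')['color']
cv2.imwrite('pics/s6c.png',cv2.resize(a[290:400,240:380],None,fx=5,fy=5,interpolation=cv2.INTER_CUBIC))
```

```text
t 7.57 p [ 0.4799 -0.3255 -0.0232] yaw 90.38 z [ 0.001 -0.001 -1.   ] F [-0.9  0.4  2.3] T [0.07 0.07 0.07] gap 0.0235 q [-0.68  0.27  1.72 -0.    1.15 -2.26]
```

View pics/s6c.png

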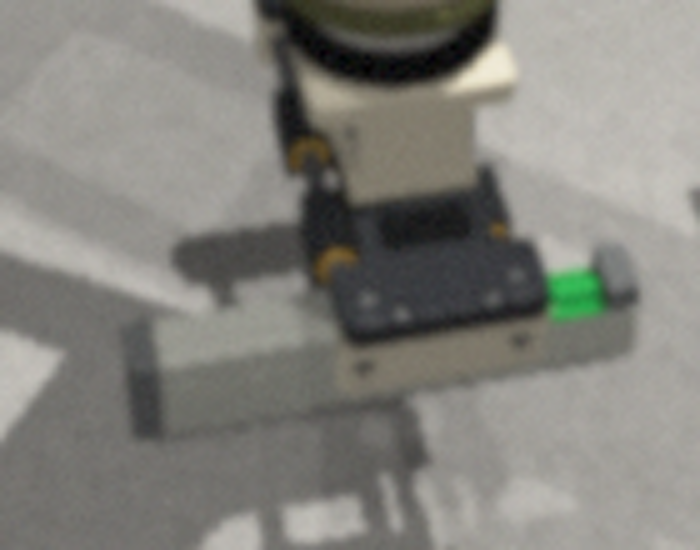

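Gripped, with a gap of 23.5 mm. Lifting and carrying to the strip, turning by −85°.

Request:
{"fn": "play_rows", "kwargs": {"rows": [[[0,0,1.5],[0,0,0],-1],[[0,0,2.5],[0,0,0],-1],[[0,0,3],[0,0,0],-1],[[0,0,3],[0,0,0],-1],[[0,0,3],[0,0,0],-1],[[0,0,1],[0,0,0],-1],[[0.5,2.6,0],[0,0,-6],-1],[[0.5,2.6,0],[0,0,-6],-1],[[0.5,2.6,0],[0,0,-6],-1],[[0.5,2.6,0],[0,0,-6],-1],[[0.5,2.6,0],[0,0,-6],-1],[[0.5,2.6,0],[0,0,-6],-1]]}}

```text
t: 8.62
tool_pos: [0.5087, -0.1676, 0.1144]
tool_rot: [-2.797, -1.427, 0.002]
wrist_force: [0.4, -0.5, -3.5]
finger_gap: 0.0237
```

Request:
{"fn": "play_rows", "kwargs": {"rows": [[[0.5,2.6,0],[0,0,-6],-1],[[0.5,2.6,0],[0,0,-6],-1],[[0.5,2.6,0],[0,0,-6],-1],[[0.5,2.6,0],[0,0,-6],-1],[[0.5,2.6,0],[0,0,-6],-1],[[0.5,2.6,0],[0,0,-6],-1],[[0.5,2.6,0],[0,0,-6],-1],[[0.5,2.6,0],[0,0,-6],-1],[[0,0.3,0],[0,0,-1],-1],[[0,0,0],[0,0,0],-1],[[0,0,0],[0,0,0],-1]]}}

```text
t: 9.53
tool_pos: [0.5488, 0.0416, 0.1149]
tool_rot: [3.138, 0.152, -0.003]
wrist_force: [-0.2, 0.3, -3.1]
finger_gap: 0.0236
```

Run:
```python
from st import *
cam('side','s7.png');cam('top','t7.png')
```

```text
t 9.53 p [0.5488 0.0416 0.1149] yaw 5.54 z [-0.002 -0.    -1.   ] F [-0.2  0.3 -3.1] T [-0.09  0.05 -0.01] gap 0.0236 q [-0.02  0.04  1.71 -0.    1.4  -0.11]
```

View pics/s7.png

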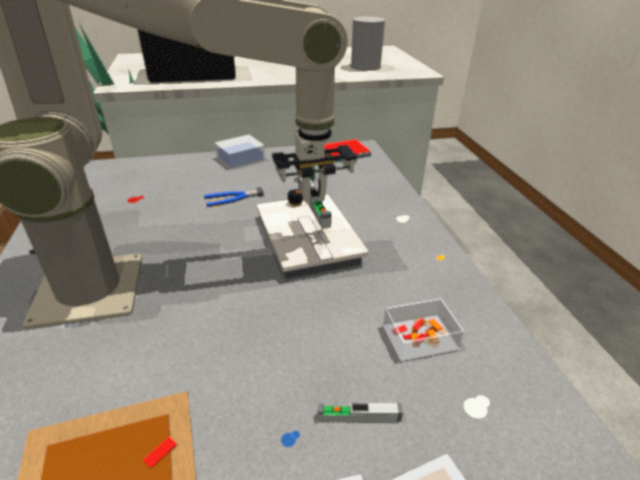

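View pics/t7.png

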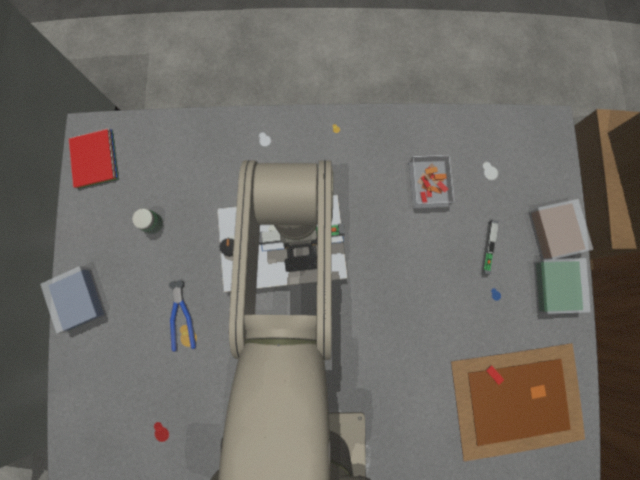

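The level is held over the slab at side (322,212), vial towards −y. I'll cross-check the strip position from the first side picture.

Run:
```python
from h import *
a=cv2.imread('pics/side0.png')
cv2.imwrite('pics/c4.png',cv2.resize(a[180:280,250:375],None,fx=6,fy=6,interpolation=cv2.INTER_CUBIC))
```

```text
(no output)
```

View pics/c4.png

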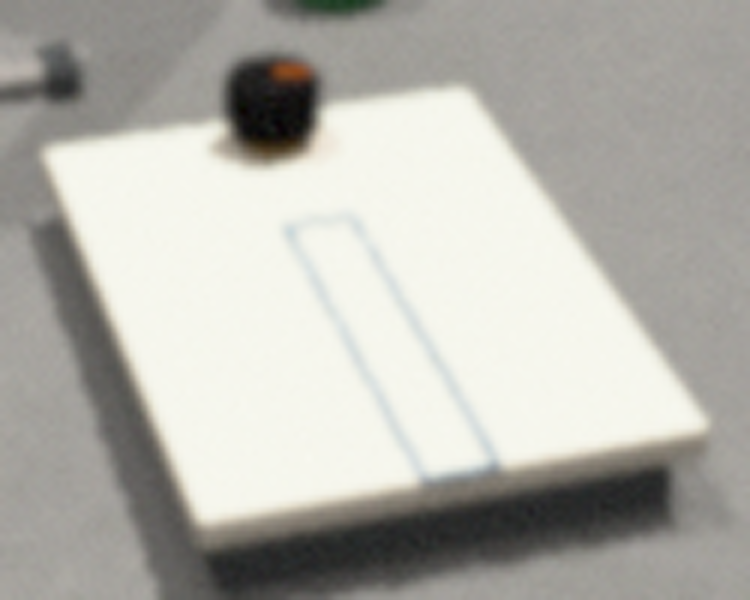

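Run:
```python
from h import *
from scipy.optimize import least_squares
from scipy.spatial.transform import Rotation as R
t=cam('top');s=cam('side')
f=lambda u,v,ox,oy,k:((u+.5)/k-.5+ox,(v+.5)/k-.5+oy)
# slab frame local to strip centre, y to knob
P=[(-17,105),(17,105),(17,-105),(-17,-105),(-110,215),(110,215),(110,-105),(-110,-105)]
T=[(262,305),(257,243),(655,198),(662,260),(70,510),(38,93),(638,25),(685,440)]
S=[(287,226),(355,217),(497,466),(425,480),(43,150),(470,88),(708,425),(205,520)]
def res(x,full=False):
    M=R.from_euler('ZX',[x[3],x[4]]).as_matrix(); r=[]
    for p,a,b in zip(P,T,S):
        w=M@np.array([p[0]/1e3,p[1]/1e3,0])+x[:3]
        r+=list(w2px(t,w)-f(*a,210,190,5)); r+=list(w2px(s,w)-f(*b,250,180,6))
    k=M@np.array([0,.185,.038])+x[:3]; r+=list(w2px(t,k)-f(97,285,210,190,5))
    return np.array(r)
o=least_squares(res,[.551,.045,.05,np.radians(5.6),-.02],loss='soft_l1')
x=o.x;print(x[:3],np.degrees(x[3]),x[4],np.abs(res(x)).mean(),np.sqrt(np.diag(np.linalg.inv(o.jac.T@o.jac))))
print('res',res(x).reshape(-1,2).round(1).tolist())
M=R.from_euler('ZX',[x[3],x[4]]).as_matrix()
print('knob base',M@[0,.185,0]+x[:3],'knob grip',M@[0,.185,.023]+x[:3])
```

```text
[0.55200167 0.04448217 0.04730478] 5.385424404960274 -0.039810709270728814 0.48519662958990667 [0.00083981 0.00110805 0.00146861 0.00518018 0.00823456]
res [[-0.1, 0.2], [-0.7, 0.6], [-0.3, -0.4], [-0.3, 0.3], [0.7, -0.6], [0.5, -0.1], [0.9, -0.0], [-0.8, -0.0], [-0.6, -0.3], [-0.6, 0.1], [-0.4, -0.3], [-0.6, 0.2], [0.0, -1.0], [0.7, 0.2], [0.5, 0.1], [-1.7, 0.2], [-1.8, -0.7]]
knob base [0.53465224 0.22851962 0.03994174] knob grip [0.53456632 0.22943099 0.06292352]
```

The fit over both views puts the strip centre at (0.552, 0.0445), z≈0.048, yaw 95.4°. Correcting, then descending.

Request:
{"fn": "play_rows", "kwargs": {"rows": [[[0.3,0.4,-1],[0,0,0],-1],[[0,0,-2],[0,0,0],-1],[[0,0,-2],[0,0,0],-1],[[0,0,-1.5],[0,0,0],-1],[[0,0,-1],[0,0,0],-1],[[0,0,-0.5],[0,0,0],-1],[[0,0,-0.2],[0,0,0],-1],[[0,0,0],[0,0,0],-1],[[0,0,0],[0,0,0],-1]]}}

```text
t: 10.48
tool_pos: [0.5535, 0.0458, 0.0352]
tool_rot: [3.138, 0.147, 0.002]
wrist_force: [-0.2, -0.8, -2.7]
finger_gap: 0.0236
```

Run:
```python
from st import *
a=cam('side','s8.png')['color']
cv2.imwrite('pics/s8c.png',cv2.resize(a[180:280,250:375],None,fx=6,fy=6,interpolation=cv2.INTER_CUBIC))
```

```text
t 10.48 p [0.5535 0.0458 0.0352] yaw 5.38 z [ 0.002  0.    -1.   ] F [-0.2 -0.8 -2.7] T [-0.01  0.07  0.05] gap 0.0236 q [-0.01  0.13  1.77  0.    1.25 -0.1 ]
```

View pics/s8c.png

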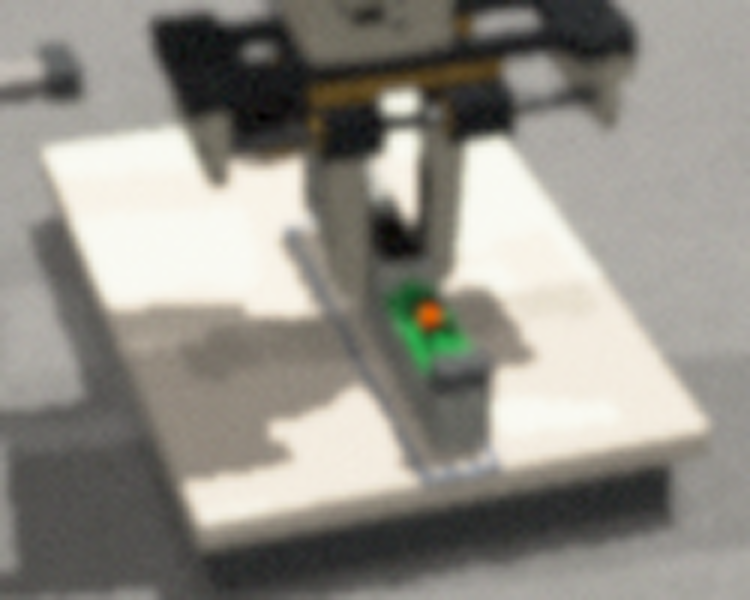

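Well aligned: the front end spans x 433–490 against the strip's 425–497. Lowering to contact.

Request:
{"fn": "play_rows", "kwargs": {"rows": [[[0,0,-0.3],[0,0,0],-1],[[0,0,-0.2],[0,0,0],-1],[[0,0,-0.1],[0,0,0],-1],[[0,0,0],[0,0,0],-1]]}}

```text
t: 10.87
tool_pos: [0.5524, 0.0458, 0.028]
tool_rot: [-3.138, -0.147, 0.001]
wrist_force: [-0.5, 0.2, -4.2]
finger_gap: 0.0236
```

Request:
{"fn": "play_rows", "kwargs": {"rows": [[[0,0,-0.1],[0,0,0],-1],[[0,0,-0.1],[0,0,0],-1],[[0,0,0],[0,0,0],-1]]}}

```text
t: 11.12
tool_pos: [0.5529, 0.046, 0.0265]
tool_rot: [-3.138, -0.148, -0.001]
wrist_force: [-0.6, 1.7, 0.2]
finger_gap: 0.0241
```

Request:
{"fn": "play_rows", "kwargs": {"rows": [[[0,0,-0.05],[0,0,0],-1],[[0,0,0],[0,0,0],-0.3],[[0,0,0],[0,0,0],0],[[0,0,0],[0,0,0],0],[[0,0,0],[0,0,0],0],[[0,0,0],[0,0,0],0]]}}

```text
t: 11.62
tool_pos: [0.5527, 0.0457, 0.0258]
tool_rot: [3.138, 0.147, 0.0]
wrist_force: [-0.2, -0.1, -0.6]
finger_gap: 0.0461
```

```bash
python3 st.py
```

```text
t 11.62 p [0.5527 0.0457 0.0258] yaw 5.38 z [ 0. -0. -1.] F [-0.2 -0.1 -0.6] T [-0.06  0.05 -0.01] gap 0.0461 q [-0.01  0.14  1.77 -0.    1.23 -0.1 ]
```

Request:
{"fn": "play_rows", "kwargs": {"rows": [[[0,0,1.5],[0,0,0],0.1],[[0,0,2.5],[0,0,0],0.2],[[0,0,3],[0,0,0],0.5],[[0,0,3],[0,0,0],1],[[0,2.5,1],[0,0,0],1],[[0,3,0],[0,0,0],1],[[-0.3,3,0],[0,0,0],1],[[-0.3,3,0],[0,0,0],1],[[-0.4,3,0],[0,0,0],1],[[-0.4,3,0],[0,0,0],1],[[0,0.8,0],[0,0,0],1],[[0,0,0],[0,0,0],1]]}}

```text
t: 12.62
tool_pos: [0.5381, 0.2309, 0.1356]
tool_rot: [-3.138, -0.152, 0.0]
wrist_force: [0.7, -0.4, 0.7]
finger_gap: 0.0929
```

Run:
```python
from st import *
c=cam('side','s9.png');a=c['color'];b=cam('top','t9.png')['color']
cv2.imwrite('pics/s9c.png',cv2.resize(a[200:270,280:355],None,fx=8,fy=8,interpolation=cv2.INTER_CUBIC))
cv2.imwrite('pics/t9c.png',cv2.resize(b[190:300,210:360],None,fx=5,fy=5,interpolation=cv2.INTER_CUBIC))
```

```text
t 12.62 p [0.5381 0.2309 0.1356] yaw 5.56 z [-0.  0. -1.] F [ 0.7 -0.4  0.7] T [-0.07  0.05 -0.  ] gap 0.0929 q [0.32 0.12 1.59 0.   1.44 0.22]
```

View pics/s9c.png

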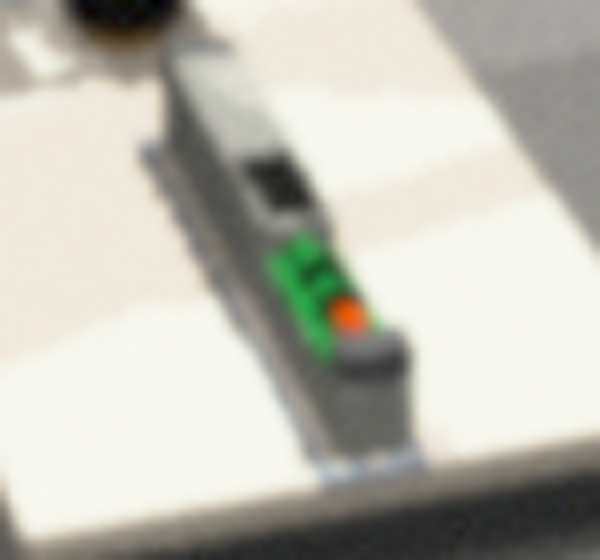

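View pics/t9c.png

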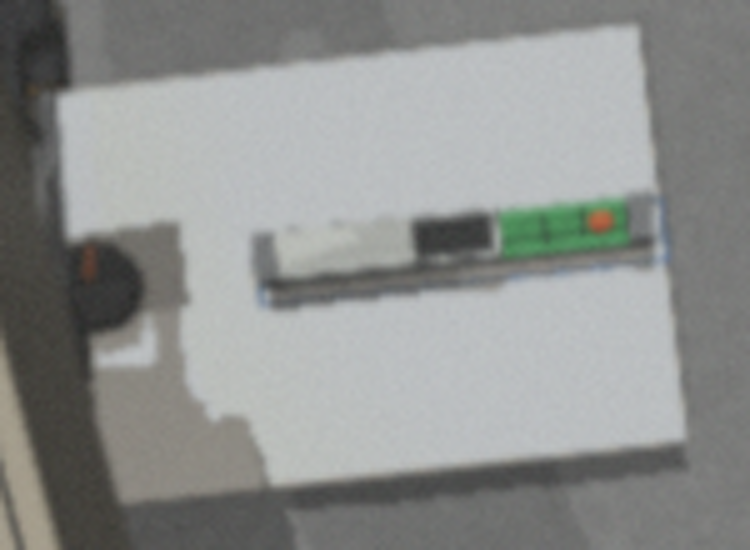

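The level lies within the strip. The bubble in the top crop is at (600,220) and the vial middle at about (565,228), so the bubble is about +17 mm towards −y. The foot needs roughly 2.3 rad clockwise. I'll turn the wrist back 20° for range, descend on the knob and grip.

Request:
{"fn": "play_rows", "kwargs": {"rows": [[[-0.4,-0.2,-1],[0,0,5],1],[[0,0,-2],[0,0,5],1],[[0,0,-2],[0,0,5],1],[[0,0,-2],[0,0,5],1],[[0,0,-2],[0,0,0],1],[[0,0,-1.5],[0,0,0],1],[[0,0,-1],[0,0,0],1],[[0,0,-0.7],[0,0,0],1],[[0,0,-0.3],[0,0,0],1],[[0,0,0],[0,0,0],1]]}}

```text
t: 13.55
tool_pos: [0.5347, 0.2262, 0.0106]
tool_rot: [3.065, 0.689, -0.001]
wrist_force: [0.3, -0.1, -0.8]
finger_gap: 0.0932
```

Run:
```python
from st import *
c=cam('side','s10.png');a=c['color']
cv2.imwrite('pics/s10c.png',cv2.resize(a[150:260,240:370],None,fx=6,fy=6,interpolation=cv2.INTER_CUBIC)[:600])
```

```text
t 13.55 p [0.5347 0.2262 0.0106] yaw 25.34 z [-0. -0. -1.] F [ 0.3 -0.1 -0.8] T [-0.06  0.02  0.  ] gap 0.0932 q [ 0.31  0.22  1.71 -0.    1.21 -0.13]
```

View pics/s10c.png

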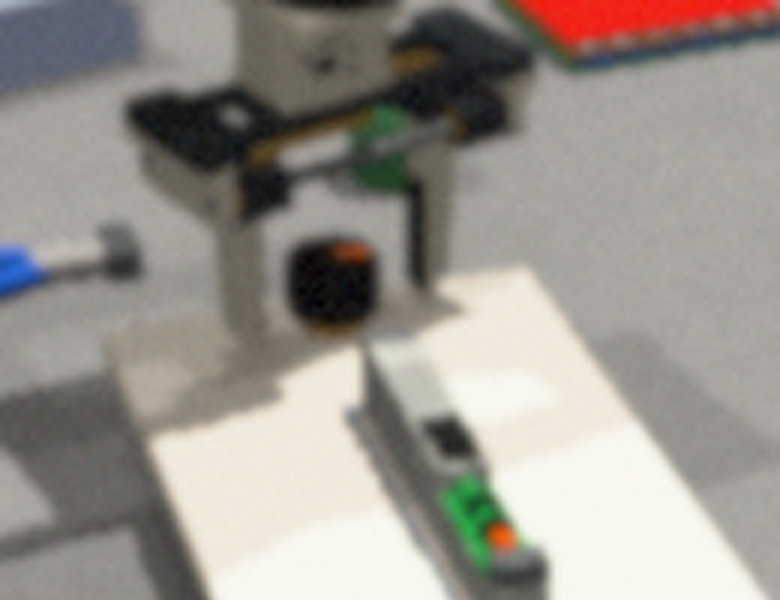

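The knob is centred between the fingers. Closing.

Request:
{"fn": "play_rows", "kwargs": {"rows": [[[0,0.1,0],[0,0,0],0.3],[[0,0,0],[0,0,0],0.1],[[0,0,0],[0,0,0],-0.3],[[0,0,0],[0,0,0],-1],[[0,0,0],[0,0,0],-1],[[0,0,0],[0,0,0],-1],[[0,0,0],[0,0,0],-1],[[0,0,0],[0,0,0],-1]]}}

```text
t: 14.27
tool_pos: [0.5344, 0.2277, 0.0107]
tool_rot: [3.065, 0.69, -0.001]
wrist_force: [-3.0, -3.4, -0.7]
finger_gap: 0.0442
```

```bash
python3 st.py
```

```text
t 14.27 p [0.5344 0.2277 0.0107] yaw 25.39 z [-0. -0. -1.] F [-3.  -3.4 -0.7] T [-0.69  0.53  0.04] gap 0.0442 q [ 0.31  0.22  1.7  -0.    1.21 -0.13]
```

Gripped at 44 mm. Turning clockwise with a small rise that follows the foot.

Request:
{"fn": "play_rows", "kwargs": {"rows": [[[0,0,0.02],[0,0,-4],-1],[[0,0,0.03],[0,0,-6],-1],[[0,0,0.03],[0,0,-6],-1],[[0,0,0.03],[0,0,-6],-1],[[0,0,0.03],[0,0,-6],-1],[[0,0,0.03],[0,0,-6],-1],[[0,0,0.03],[0,0,-6],-1],[[0,0,0.03],[0,0,-6],-1],[[0,0,0.03],[0,0,-6],-1],[[0,0,0.03],[0,0,-6],-1],[[0,0,0.03],[0,0,-6],-1],[[0,0,0.01],[0,0,-2],-1]]}}

```text
t: 15.27
tool_pos: [0.5318, 0.2276, 0.0133]
tool_rot: [2.941, -1.098, -0.007]
wrist_force: [-12.2, -0.3, 5.7]
finger_gap: 0.0436
```

```bash
python3 st.py
```

```text
t 15.27 p [0.5318 0.2276 0.0133] yaw -40.93 z [-0.005 -0.001 -1.   ] F [-12.2  -0.3   5.7] T [-0.37  1.39  0.21] gap 0.0436 q [0.32 0.22 1.7  0.   1.22 1.03]
```

Request:
{"fn": "play_rows", "kwargs": {"rows": [[[-0.05,0,0.02],[0,0,-5],-1],[[-0.05,0,0.03],[0,0,-6],-1],[[-0.05,0,0.03],[0,0,-6],-1],[[0,0,0.03],[0,0,-6],-1],[[0,0,0.03],[0,0,-6],-1],[[0,0,0.03],[0,0,-6],-1],[[0,0,0.03],[0,0,-6],-1],[[0,0,0.03],[0,0,-6],-1],[[0,0,0.02],[0,0,-3],-1],[[0,0,0],[0,0,0],-1],[[0,0,0],[0,0,0],-1],[[0,0,0],[0,0,0],-1]]}}

```text
t: 16.27
tool_pos: [0.5306, 0.2295, 0.0162]
tool_rot: [2.209, -2.231, -0.007]
wrist_force: [-11.3, 6.8, 4.7]
finger_gap: 0.0439
```

Request:
{"fn": "play_rows", "kwargs": {"rows": [[[0,0,0],[0,0,0],-1],[[0,0,0],[0,0,0],-1],[[0,0,0],[0,0,0],-1],[[0,0,0],[0,0,0],-1],[[0,0,0],[0,0,0],-1],[[0,0,0],[0,0,0],-1],[[0,0,0],[0,0,0],-1],[[0,0,0],[0,0,0],-1],[[0,0,0],[0,0,0],-1],[[0,0,0],[0,0,0],-1],[[0,0,0],[0,0,0],-1],[[0,0,0],[0,0,0],-1]]}}

```text
t: 17.27
tool_pos: [0.5306, 0.2295, 0.0162]
tool_rot: [2.209, -2.231, -0.007]
wrist_force: [-10.9, 6.7, 5.6]
finger_gap: 0.0435
```

Run:
```python
from st import *
c=cam('side','s11.png');a=c['color'];b=cam('top','t11.png')['color']
cv2.imwrite('pics/s11c.png',cv2.resize(a[200:270,280:355],None,fx=8,fy=8,interpolation=cv2.INTER_CUBIC))
cv2.imwrite('pics/t11c.png',cv2.resize(b[220:260,250:350],None,fx=8,fy=8,interpolation=cv2.INTER_CUBIC))
```

```text
t 17.27 p [0.5306 0.2295 0.0162] yaw -90.58 z [-0.004  0.002 -1.   ] F [-10.9   6.7   5.6] T [ 1.    1.59 -0.15] gap 0.0435 q [0.32 0.21 1.71 0.   1.22 1.9 ]
```

View pics/s11c.png

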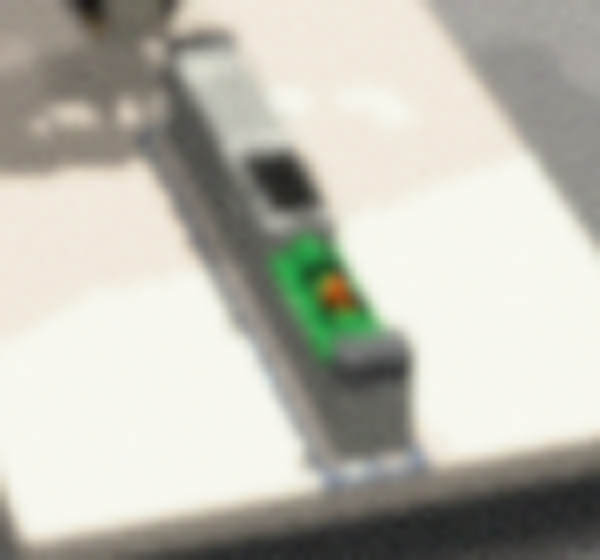

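View pics/t11c.png

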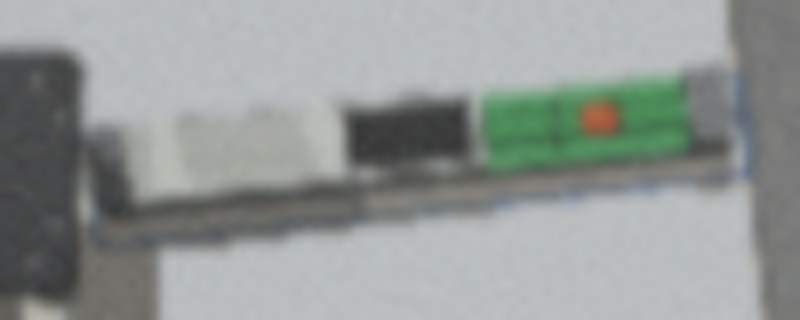

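The bubble is now about +3 mm: in the top crop it is at 599, against a vial middle of about 588. I'll turn about 24° more, release and measure.

Request:
{"fn": "play_rows", "kwargs": {"rows": [[[0,0,0.03],[0,0,-6],-1],[[0,0,0.03],[0,0,-6],-1],[[0,0,0.03],[0,0,-6],-1],[[0,0,0.03],[0,0,-6],-1],[[0,0,0],[0,0,0],-1],[[0,0,0],[0,0,0],-1],[[0,0,0],[0,0,0],0],[[0,0,0],[0,0,0],0.5],[[0,0,0],[0,0,0],0.5],[[0,0,0],[0,0,0],0.5],[[0,0,0],[0,0,0],0.5]]}}

```text
t: 18.28
tool_pos: [0.5333, 0.2275, 0.0177]
tool_rot: [-1.696, 2.644, -0.0]
wrist_force: [1.5, -1.0, -0.3]
finger_gap: 0.0679
```

Request:
{"fn": "play_rows", "kwargs": {"rows": [[[0,0,0],[0,0,0],0.5],[[0,0,0],[0,0,0],0.5],[[0,0,0],[0,0,0],0.5],[[0,0,0],[0,0,0],0.5],[[0,0,0],[0,0,0],0.5],[[0,0,0],[0,0,0],0.5],[[0,0,0],[0,0,0],0.5],[[0,0,0],[0,0,0],0.5],[[0,0,0],[0,0,0],0.5],[[0,0,0],[0,0,0],0.5],[[0,0,0],[0,0,0],0.5],[[0,0,0],[0,0,0],0.5]]}}

```text
t: 19.28
tool_pos: [0.5331, 0.2278, 0.0177]
tool_rot: [-1.697, 2.644, -0.0]
wrist_force: [-0.1, 0.1, -0.1]
finger_gap: 0.0696
```

```bash
cat > bub.py <<'E'
from st import *
def avg(n,k=4):
    cs=[cam(n) for _ in range(k)]; c=cs[0]; c['color']=np.mean([x['color'] for x in cs],0).astype(np.uint8); return c
def cent(w):
    ys,xs=np.mgrid[:w.shape[0],:w.shape[1]]; return np.array([(w*xs).sum(),(w*ys).sum()])/w.sum()
def meas(c,win):
    x0,y0,x1,y1=win; im=c['color'][y0:y1,x0:x1].astype(float); b,g,r=im[...,0],im[...,1],im[...,2]
    o=cent(np.clip(r-g-25,0,None)*(r-b>50))+[x0,y0]
    gr=cent(((g-r>25)&(g-b>15))|(((r-g)>40)&(r-b>50)))+[x0,y0]
    dk=cv2.inRange(im.astype(np.uint8),(0,0,0),(85,85,85))
    return o,gr
def run(tag):
    t=avg('top');s=avg('side')
    u=np.array([np.cos(np.radians(-84.5)),np.sin(np.radians(-84.5))])
    for n,c,w in(('top',t,(300,222,345,250)),('side',s,(305,222,335,250))):
        o,gr=meas(c,w); O=px2w(c,o,.09);G=px2w(c,gr,.09)
        print(n,'bub px',o.round(2),'green',gr.round(2),'bub w',O.round(4),'along bub-green mm',((O-G)[:2]@u*1e3).round(2))
    cv2.imwrite(f'pics/{tag}t.png',cv2.resize(t['color'][220:260,250:350],None,fx=8,fy=8,interpolation=cv2.INTER_CUBIC))
    cv2.imwrite(f'pics/{tag}s.png',cv2.resize(s['color'][200:270,280:355],None,fx=8,fy=8,interpolation=cv2.INTER_CUBIC))
if __name__=='__main__':
    import sys; run(sys.argv[1])
E
python3 bub.py m1
```

```text
t 19.28 p [0.5331 0.2278 0.0177] yaw -114.62 z [ 0.  0. -1.] F [-0.1  0.1 -0.1] T [0.02 0.17 0.02] gap 0.0696 q [0.32 0.21 1.7  0.   1.22 2.32]
top bub px [323.39 234.54] green [322.81 235.03] bub w [ 0.5579 -0.012   0.09  ] along bub-green mm 1.56
side bub px [321.05 235.25] green [319.55 236.65] bub w [ 0.5579 -0.0156  0.09  ] along bub-green mm -4.7
```

View pics/m1t.png

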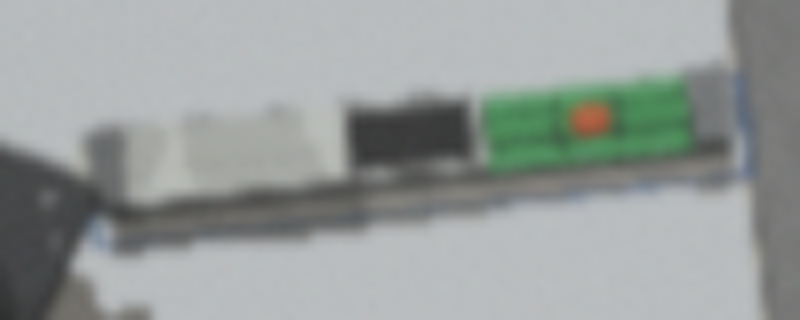

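View pics/m1s.png

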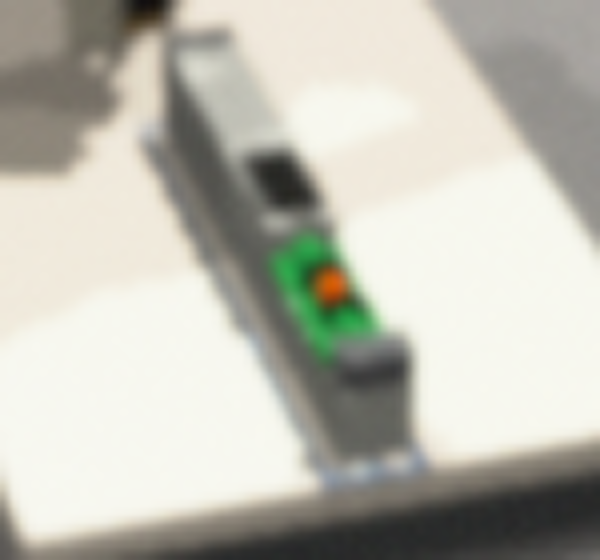

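The rings in the top crop are at 559 and 618 and the bubble is centred at 590, i.e. about +0.5 mm. The side view agrees, though my "green centroid" side value of −4.7 mm is distorted by the hidden part of the vial, so I'm discarding it. Next I'll measure the pad centre and clear the knob.

Request:
{"fn": "play_rows", "kwargs": {"rows": [[[0,0,1],[0,0,0],0.6],[[0,0,2],[0,0,0],0.6],[[0,0,3],[0,0,0],0.5],[[0,0,3],[0,0,0],0],[[0,0,2],[0,0,5],-1],[[0,0,0],[0,0,5],-1],[[0,0,0],[0,0,5],-1],[[0,0,0],[0,0,5],-1],[[0,0,0],[0,0,5],-1],[[0,0,0],[0,0,5],-1],[[0,0,0],[0,0,0],-1],[[0,0,0],[0,0,0],-1]]}}

```text
t: 20.68
tool_pos: [0.5332, 0.2279, 0.1284]
tool_rot: [-2.32, 2.117, -0.0]
wrist_force: [-0.1, 0.0, 0.3]
finger_gap: 0.0146
```

```bash
python3 bub.py m2
python3 - <<'E'
from h import *
c=cam('top');d=cam('side')
print('top pad',px2w(c,((409.5)/8-.5+250,(132)/8-.5+220),.09),'vial mid',px2w(c,(588.5/8-.5+250,118.5/8-.5+220),.09))
print('side pad',px2w(d,(282/8-.5+280,184/8-.5+200),.09),'vial',px2w(d,(329/8-.5+280,286/8-.5+200),.09))
E
```

```text
t 20.68 p [0.5332 0.2279 0.1284] yaw -84.77 z [ 0.001  0.    -1.   ] F [-0.1  0.   0.3] T [-0.01  0.18  0.02] gap 0.0146 q [0.32 0.11 1.61 0.   1.42 1.79]
top bub px [323.42 234.51] green [322.8  235.06] bub w [ 0.5579 -0.0121  0.09  ] along bub-green mm 1.68
side bub px [321.05 235.25] green [319.5  236.61] bub w [ 0.5579 -0.0156  0.09  ] along bub-green mm -4.49
top pad [0.55506435 0.04432019 0.09      ] vial mid [ 0.55845924 -0.01117996  0.09      ]
side pad [0.55451    0.04361179 0.09      ] vial [ 0.55688727 -0.01541391  0.09      ]
```

View pics/m2t.png

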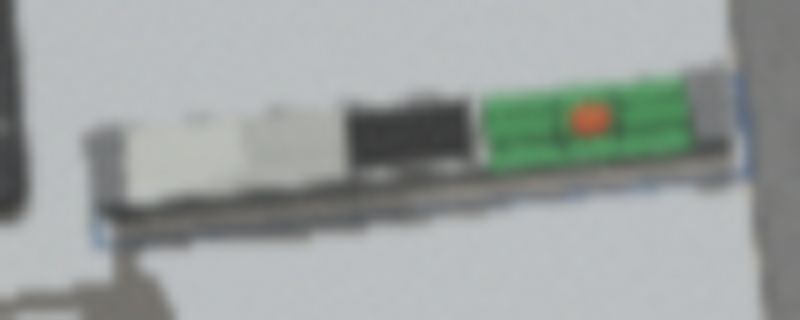

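View pics/m2s.png

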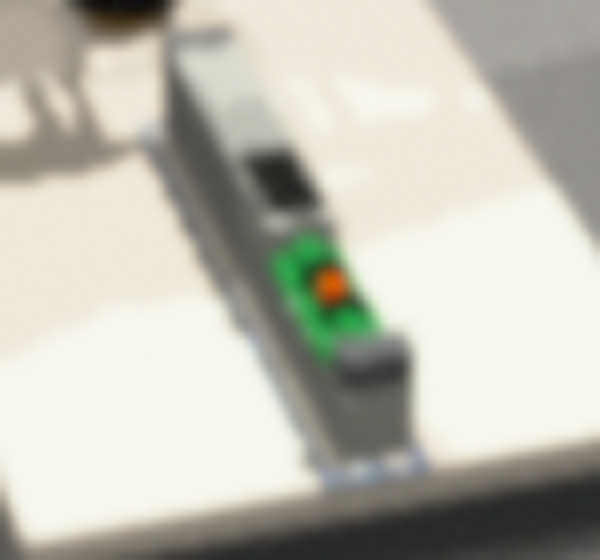

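The bubble holds at rest near +0.5 mm with the hand off. The pad is at (0.554, 0.044) in both views. Moving over it, fingers shut.

Request:
{"fn": "play_rows", "kwargs": {"rows": [[[0.3,-2.6,0],[0,0,0],-1],[[0.3,-2.6,0],[0,0,0],-1],[[0.3,-2.6,0],[0,0,0],-1],[[0.3,-2.6,0],[0,0,0],-1],[[0.3,-2.6,0],[0,0,0],-1],[[0.3,-2.6,0],[0,0,0],-1],[[0.3,-2.6,-1],[0,0,0],-1],[[0,-0.2,-2],[0,0,0],-1],[[0,0,-2],[0,0,0],-1],[[0,0,-1],[0,0,0],-1],[[0,0,-0.5],[0,0,0],-1],[[0,0,0],[0,0,0],-1]]}}

```text
t: 22.18
tool_pos: [0.5531, 0.0441, 0.0615]
tool_rot: [2.322, -2.113, -0.003]
wrist_force: [-0.8, -0.4, -0.1]
finger_gap: 0.0003
```

Run:
```python
from st import *
c=cam('side');a=c['color']
cv2.imwrite('pics/s12c.png',cv2.resize(a[170:270,260:360],None,fx=6,fy=6,interpolation=cv2.INTER_CUBIC))
```

```text
t 22.18 p [0.5531 0.0441 0.0615] yaw -84.6 z [-0.002  0.    -1.   ] F [-0.8 -0.4 -0.1] T [0.05 0.16 0.01] gap 0.0003 q [-0.01  0.1   1.74  0.    1.3   1.46]
```

View pics/s12c.png

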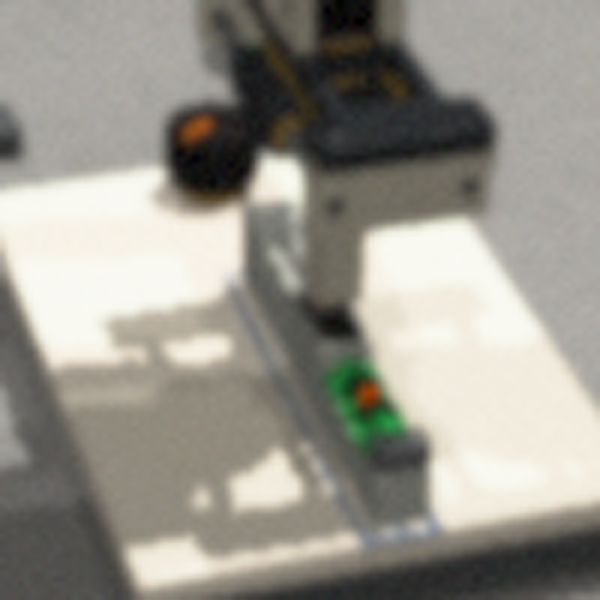

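The fingertips are above the pad, at crop (333,312). Lowering in small steps.

Request:
{"fn": "play_rows", "kwargs": {"rows": [[[0,0,-0.4],[0,0,0],-1],[[0,0,-0.2],[0,0,0],-1],[[0,0,-0.1],[0,0,0],-1],[[0,0,0],[0,0,0],-1],[[0,0,0],[0,0,0],-1]]}}

```text
t: 22.65
tool_pos: [0.5543, 0.0439, 0.0561]
tool_rot: [-2.323, 2.114, -0.001]
wrist_force: [-0.1, 0.3, -0.6]
finger_gap: 0.0005
```

Request:
{"fn": "play_rows", "kwargs": {"rows": [[[0,0,-0.1],[0,0,0],-1],[[0,0,-0.1],[0,0,0],-1],[[0,0,0],[0,0,0],-1],[[0,0,0],[0,0,0],-1]]}}

```text
t: 22.98
tool_pos: [0.554, 0.0438, 0.0536]
tool_rot: [2.323, -2.115, -0.0]
wrist_force: [0.5, 1.0, -0.7]
finger_gap: 0.0005
```

Request:
{"fn": "play_rows", "kwargs": {"rows": [[[0,0,-0.1],[0,0,0],-1],[[0,0,0],[0,0,0],-1],[[0,0,0],[0,0,0],-1]]}}

```text
t: 23.23
tool_pos: [0.554, 0.0438, 0.0526]
tool_rot: [2.323, -2.115, -0.0]
wrist_force: [-0.2, -0.2, 0.8]
finger_gap: 0.0003
```

Request:
{"fn": "play_rows", "kwargs": {"rows": [[[0,0,-0.1],[0,0,0],-1],[[0,0,0],[0,0,0],-1],[[0,0,0],[0,0,0],-1]]}}

```text
t: 23.48
tool_pos: [0.5543, 0.0438, 0.0521]
tool_rot: [-2.323, 2.114, -0.0]
wrist_force: [-1.4, 0.0, 4.3]
finger_gap: 0.0006
```

Request:
{"fn": "play_rows", "kwargs": {"rows": [[[0,0,-0.05],[0,0,0],-1],[[0,0,0],[0,0,0],-1],[[0,0,0],[0,0,0],-1]]}}

```text
t: 23.73
tool_pos: [0.5544, 0.0439, 0.0521]
tool_rot: [-2.323, 2.114, -0.001]
wrist_force: [-2.8, 0.3, 7.3]
finger_gap: 0.0003
```

Request:
{"fn": "play_rows", "kwargs": {"rows": [[[-0.04,0,-0.05],[0,0,0],-1],[[-0.03,0,-0.05],[0,0,0],-1],[[0,0,0],[0,0,0],-1],[[0,0,0],[0,0,0],-1],[[0,0,0],[0,0,0],-1]]}}

```text
t: 24.15
tool_pos: [0.5545, 0.0439, 0.052]
tool_rot: [-2.322, 2.114, -0.003]
wrist_force: [-3.5, 0.2, 12.1]
finger_gap: 0.0003
```

Request:
{"fn": "play_rows", "kwargs": {"rows": [[[-0.04,0,-0.04],[0,0,0],-1],[[0,0,0],[0,0,0],-1],[[0,0,0],[0,0,0],-1],[[0,0,0],[0,0,0],-1],[[0,0,0],[0,0,0],-1],[[0,0,0],[0,0,0],-1],[[0,0,0],[0,0,0],-1],[[0,0,0],[0,0,0],-1],[[0,0,0],[0,0,0],-1],[[0,0,0],[0,0,0],-1],[[0,0,0],[0,0,0],-1],[[0,0,0],[0,0,0],-1]]}}

```text
t: 25.15
tool_pos: [0.5545, 0.0439, 0.052]
tool_rot: [-2.322, 2.113, -0.004]
wrist_force: [-2.8, 0.7, 13.5]
finger_gap: 0.0006
```

```bash
python3 bub.py m3
python3 - <<'E'
from st import *
cam('side','s13.png');cam('top','t13.png')
E
```

```text
t 25.15 p [0.5545 0.0439 0.052 ] yaw -84.61 z [ 0.003  0.    -1.   ] F [-2.8  0.7 13.5] T [ 0.14  0.73 -0.  ] gap 0.0006 q [-0.01  0.11  1.75  0.    1.28  1.46]
top bub px [nan nan] green [314.67 232.33] bub w [nan nan nan] along bub-green mm nan
side bub px [320.77 235.54] green [319.48 236.96] bub w [ 0.557  -0.0167  0.09  ] along bub-green mm -4.9
t 25.55 p [0.5545 0.0439 0.052 ] yaw -84.61 z [ 0.003  0.    -1.   ] F [-3.6  0.2 13. ] T [ 0.06  0.69 -0.01] gap 0.0006 q [-0.01  0.11  1.75  0.    1.28  1.46]bub.py:5: RuntimeWarning: invalid value encountered in divide
  ys,xs=np.mgrid[:w.shape[0],:w.shape[1]]; return np.array([(w*xs).sum(),(w*ys).sum()])/w.sum()
```

View pics/m3s.png

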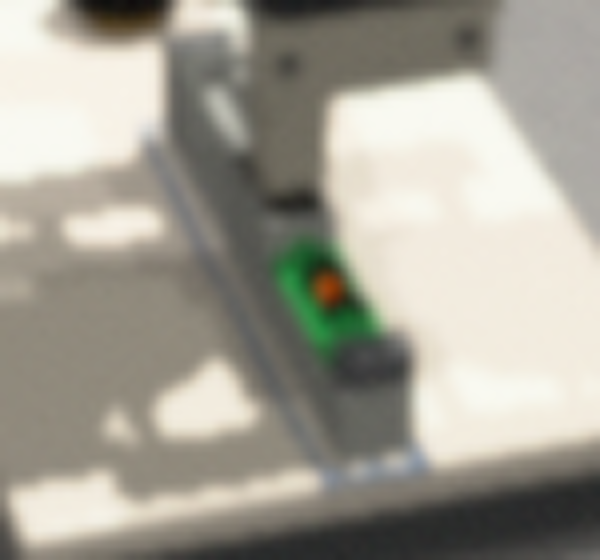

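View pics/t13.png

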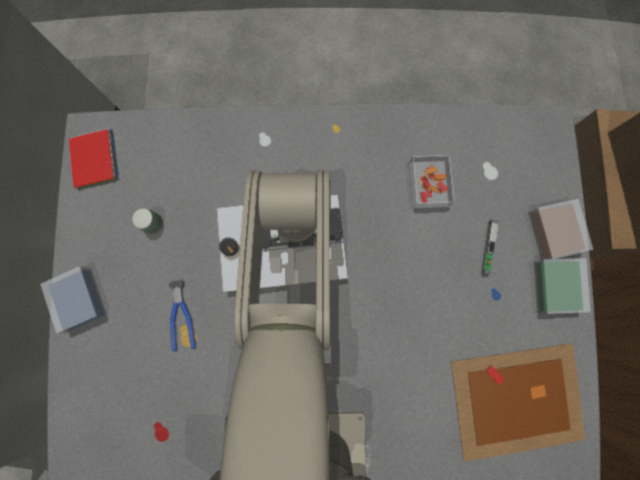

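The bubble sits between the dark rings at crop (327,287), shifted only about 0.6 mm under load. Tub, jar and nippers are unmoved. I'll trim the force to 15 N and let it settle.

Request:
{"fn": "play_rows", "kwargs": {"rows": [[[0,0,-0.025],[0,0,0],-1],[[0,0,0],[0,0,0],-1],[[0,0,0],[0,0,0],-1],[[0,0,0],[0,0,0],-1],[[0,0,0],[0,0,0],-1],[[0,0,0],[0,0,0],-1],[[0,0,0],[0,0,0],-1],[[0,0,0],[0,0,0],-1],[[0,0,0],[0,0,0],-1],[[0,0,0],[0,0,0],-1],[[0,0,0],[0,0,0],-1],[[0,0,0],[0,0,0],-1]]}}

```text
t: 26.65
tool_pos: [0.5546, 0.0439, 0.052]
tool_rot: [-2.322, 2.113, -0.004]
wrist_force: [-3.7, 0.2, 14.5]
finger_gap: 0.0004
```

Run:
```python
from bub import *
c=avg('side',10); o,g=meas(c,(305,222,335,250)); print(o,g)
cv2.imwrite('pics/fin.png',cv2.resize(c['color'][222:255,305:345],None,fx=16,fy=16,interpolation=cv2.INTER_CUBIC))
st()
```

```text
t 26.65 p [0.5546 0.0439 0.052 ] yaw -84.61 z [ 0.003  0.    -1.   ] F [-3.7  0.2 14.5] T [ 0.13  0.89 -0.  ] gap 0.0004 q [-0.01  0.11  1.75  0.    1.28  1.46]
[320.78136201 235.5483871 ] [319.48 236.96]
t 27.15 p [0.5546 0.0439 0.0519] yaw -84.61 z [ 0.003  0.    -1.   ] F [-3.7  1.1 15.2] T [0.09 0.94 0.01] gap 0.0007 q [-0.01  0.11  1.75  0.    1.28  1.46]
```

View pics/fin.png

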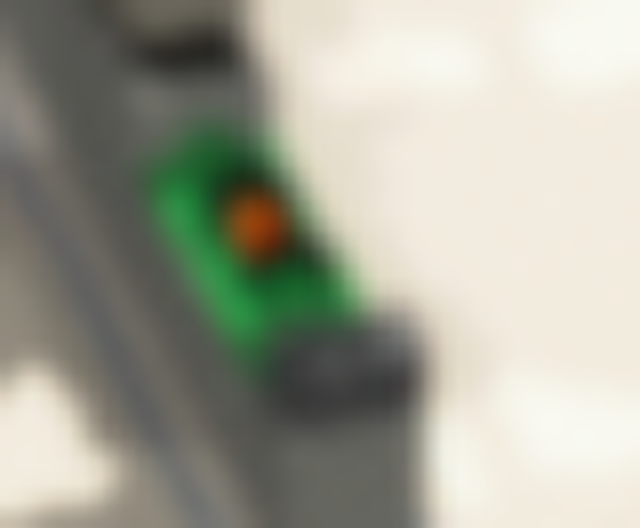

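The bubble at crop (258,222) lies between the dark rings at about (232,183) and (290,255), and the force is about 15 N and steady. Handing in.

```bash
python3 -c "
from h import *
print(workorder.close_job())"
```

```text
the job is handed in; nothing more can be done
None
```

I laid the level on the strip and released it. I then turned the knob about 2.4 rad clockwise in one grip and let go of it. The job was handed in at about 27 s with the shut fingers pressing on the level's pad.

**Last checks:**
- **Force:** the downward push was steady at 14.5–15.2 N, with about 4 N sideways.
- **Bubble:** it was about +0.5 mm from the vial's middle with the hand off, read against the rings in the top view. Under load the side view showed it still between the rings, shifted by about 0.6 mm. The arm hid the vial from the top camera while pressing, so only the side view confirms that last figure.
- **Placement:** the level lay inside the blue outline.
- **Bystanders:** the tub, jar and nippers looked unmoved in the last top picture.

**What disagreed:**
- **Reported TCP height:** the fingertips are about 37 mm above the reported TCP. Both cameras showed it, and so did touching the level's top. Because of this the first grasp closed on air just above the level. While finding the true height I touched the pad with up to 18 N, then corrected for the offset from there on.
- **Discarded reading:** one automatic side-view reading (the bubble against the green patch, −4.5 to −4.9 mm) was skewed by part of the vial being hidden. I dropped it in favour of the rings.

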